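# Put flower-food supplies back behind the shelf lip

### The job

Clear the tulip bench: put the yellow flask on the yellow shelf and the blue tub on the blue shelf, lifting each over the shelf's retaining lip and standing it upright on the shelf floor behind the lip, in the free space beside the jar that is already there. Set them down rather than letting them fall, and leave everything else where it stands.

Things in the scene. Friction and masses are not known exactly. Their poses are not given: they have to be found in the camera images.
- flask_mid (a point): Loose yellow flat-sided plastic flask with a white label and a black cap, 130 mm tall in all, standing on the table, 0.25 to 0.5 kg. This point is its centre, 65 mm above its underside. Its body is a block 48 mm (its x) by 84 mm (its y) and 104 mm tall; the round cap, 34 mm in diameter, covers the heights 110 to 130 mm. z is up.
- tub_mid (a point): Loose round blue plastic tub with a blue lid and a white label band, 60 mm in diameter and 110 mm tall with the same width all the way up, standing on the table, 0.2 to 0.42 kg. This point is its centre, 55 mm above its underside. z is up.
- yellow_shelf_floor (a point): Fixed yellow bench shelf at the far side, turned up to 0.15 rad; the two shelves may swap sides. This point: centre of its steel floor, 20 mm above the table. x points from the lip (robot's side) to the back, y along the lip, z up. A brown jar already stands near its right end (y about -64 mm). Free space beside it: about 138 mm wide, centred at y = +36 mm, x = 0.
- blue_shelf_floor (a point): Fixed blue bench shelf at the far side, turned up to 0.15 rad; the two shelves may swap sides. This point: centre of its steel floor, 20 mm above the table. x points from the lip (robot's side) to the back, y along the lip, z up. A white jar already stands near its left end (y about +64 mm). Free space beside it: about 138 mm wide, centred at y = -36 mm, x = 0.
- yellow_shelf: The same yellow shelf: 100 mm deep (x), 220 mm wide (y), open at the top; origin under its centre, on the table. yellow walls 5 mm thick: retaining lip on the robot's side (-x) and both ends rise 40 mm above the floor (60 mm above the table), the back (+x) 50 mm above the floor. Inside 90 mm (x) by 210 mm (y).
- blue_shelf: The same blue shelf: 100 mm deep (x), 220 mm wide (y), open at the top; origin under its centre, on the table. blue walls 5 mm thick: retaining lip on the robot's side (-x) and both ends rise 40 mm above the floor (60 mm above the table), the back (+x) 50 mm above the floor. Inside 90 mm (x) by 210 mm (y).
- green_tub: Bystander: loose green tub of the same shape as the blue one (60 mm diameter, 110 mm tall) standing on the table beside the flask and the blue tub; origin at the centre of its underside. Leave it.
- brown_jar: Bystander: loose brown jar with a black lid, 54 mm diameter, 100 mm tall, standing on the yellow shelf; origin at the centre of its underside.
- white_jar: Bystander: loose white jar with a grey lid, 54 mm diameter, 100 mm tall, standing on the blue shelf; origin at the centre of its underside.
- tape_roll: Bystander: orange roll of tape lying flat, 100 mm diameter, 48 mm high, at the left of the table; origin at the centre of its underside.
- mug: Bystander: white mug, 80 mm diameter, 90 mm tall, at the right of the table; origin at the centre of its underside.
- knife: Bystander: trimming knife with a green handle, 210 mm long, 16 mm high, lying lengthwise on the left of the table, outside the left shelf; origin under its middle, its length along its y.

How it is judged:
At the end, for the whole second after the job is handed in: Flask on the yellow shelf and tub on the blue one, each standing on the floor behind the lip (centre within 40 mm across and 100 mm along of the shelf's middle, height to 6 mm), upright to 0.1 rad, at rest; every bystander within 30 mm of where it began (x of flask_mid in the frame of yellow_shelf_floor between -0.04 and 0.04 m and y of flask_mid in the frame of yellow_shelf_floor between -0.1 and 0.1 m and z of flask_mid in the frame of yellow_shelf_floor between 0.059 and 0.071 m and angle between each of flask_mid, tub_mid's own z axis and vertical below 0.1 rad and linear speed of each of flask, tub below 0.03 m/s and x of tub_mid in the frame of blue_shelf_floor between -0.04 and 0.04 m and y of tub_mid in the frame of blue_shelf_floor between -0.1 and 0.1 m and z of tub_mid in the frame of blue_shelf_floor between 0.049 and 0.061 m and distance of each of green_tub, brown_jar, white_jar, tape_roll, mug, knife from where it was at the start of the episode below 0.03 m); the robot touches nothing.
It fails at once if the yellow flask falls unheld (faster than 0.8 m/s, a drop of more than about 30 mm) (contact force between flask and the fingers below 0.05 N and linear speed of flask above 0.8 m/s).
It fails at once if the blue tub falls unheld (faster than 0.8 m/s, a drop of more than about 30 mm) (contact force between tub and the fingers below 0.05 N and linear speed of tub above 0.8 m/s).
It fails at once if a bystander is moved by more than 30 mm or tipped over (distance of any of green_tub, brown_jar, white_jar, tape_roll, mug, knife from where it was at the start of the episode above 0.03 m or angle between any of green_tub, brown_jar, white_jar, tape_roll, mug, knife's own z axis and vertical above 0.5 rad).
It also fails if it takes over 64 s, if anything falls off the work surface, if the arm or the gripper's body presses on something with over 40 N, if the wrist force passes 120 N, or if a joint passes its speed limit or range.

### The arm

A 7-joint arm with a two-finger parallel gripper is mounted at the origin on the work surface. World frame = base frame: x ahead of the robot, y to its left, z up, the work surface at z = 0. Lengths are in m, angles in rad, forces in N, time in s.
With the tool pointing down it reaches from about 0.4 to 0.85 m from the base axis. Payload 10.4 kg.
Tool frame: the origin (TCP) lies midway between the tips of the shut fingers; the grasp point (between the pads) lies 19 mm behind it; y points along the fingers, x is the direction in which the jaws open and shut, and the axes are right-handed (so a half turn about y gives the same grasp; the last joint's range is limited). The gripper opens to 87 mm and grips with 3 to 60 N. Pads are 19 mm wide; open, the fingers measure 117 mm over their backs; the gripper's body (75 mm by 190 mm) begins 51 mm behind the grasp point.
Start: joints at [1.237, 0.332, -0.065, 1.46, 0.022, 1.35, -0.088], TCP at [0.191, -0.595, 0.223] pointing down, gripper open.
Joint ranges: [-2.6, 2.6], [-0.5, 2.12], [-1.47, 1.34], [0.16, 2.42], [-1.27, 4.41], [0.06, 2.06], [-2.6, 2.6]. Speed limits (rad/s): [2.22, 2.22, 2.79, 2.79, 3.14, 3.14, 3.14].

### API

Orientations are given as a 3x3 rotation matrix whose columns are the frame's x, y, z axes.
In Python, from bench import manip gives the robot as it stands. The module is installed in compiled form; this text tells all that it offers.
- The arm moves only by the tool move_arm, never from a script. Its argument "targets" is a list of rows, each a list of 3 entries, a list of its own where there are three numbers: the shift along the tool's x, y, z in m, then the turn, a rotation vector about the tool's x, y, z in degrees, then the closure in counts, from 0 (fully open) to 255 (shut). In form: [[[tx, ty, tz], [rx, ry, rz], gripper], ...]. A call has 1 to 10 rows; each row shifts and turns the commanded pose from where the row before left it, along the tool's axes as they then stand; what a row does not reach is not made up. A row lasts 1/12 s, in which the tool goes at most 41.7 mm and 7.16 degrees, less where a joint would pass 70% of its speed; a pose out of reach is approached as far as the arm can. A call is refused whole if a number of a shift passes 0.0417 or a number of a turn 7.16, either way. A call with a gripper value outside its range is refused whole. The fingers move at their own pace and stop on an object; the grip force is fixed at half the most. Time passes only in rows, so rows that do not move let the fingers close. It gives the time, the measured TCP pose, the force and the opening at its end, in the units of the state.
- manip.read_state(): the state, without advancing time (a new reading comes with each control period).
- manip.snapshot(name): name is "side" or "top" or "wrist"; returns a dict with "img" (384x512x3 uint8, red, green, blue), "z_map" (384x512 float32, m along the optical axis (not along the pixel's ray), 0 where there is no reading), "fov_y" (degrees; the focal length in pixels is half the picture's height over the tangent of half this angle, whatever the lens; pixels are square), "cx", "cy" (the principal point, pixels), "xyz" and "orientation" of the camera in the world. Camera axes: x right, y up, looking along -z (the intrinsics and any distortion apply to the point x, -y, -z); pixel columns grow to the right and rows downward; lengths in m; the calibration is good to about 2 mm. A picture is of the moment at which its call begins.
- manip.finish_job(): hands the job in, once; it reports no verdict.
The state is a dict: "time_s": time; "q": joint angles; "qd": joint speeds; "joint_efforts": joint torques, N m; "tool_pos": TCP position; "tcp_rot": TCP orientation; "contact_force": force on the tool from outside, world axes, zero at the start; "ft_torque": the same for the moment, N m; "finger_gap": opening from 0.0 (shut) to 1.0 (fully open).
Only numpy, scipy, OpenCV 4.12 (cv2) and the standard library are available. Lean on these libraries where they do the work, as an engineer would, in place of code of your own. Each camera call takes 0.05 s, during which the arm holds its last target. There are 200 camera calls.

## Working session

There is one attempt and no reset: what is moved stays moved. The work goes in short steps, Python scripts to look and compute and a tool call to move; the robot and the scene stay as the last step left them, time stands still between calls to the robot, and variables do not carry over. Pictures are saved under pics/ and viewed, about 8 in all and at most 12, crops included, and the job is handed in when it is done.

Besides the shell and the picture viewer there is one more tool, called after "Request:" as name(argument=value, ...) on one line, values as JSON. move_arm: Moves the arm, as the interface text tells. Its arguments: {"type":"object","properties":{"targets":{"type":"array","items":{"type":"array"}}},"required":["targets"]}

```bash
mkdir -p pics; cat > h.py <<'E'
import numpy as np, cv2
from bench import manip
def snap(n):
    return manip.snapshot(n)
def pts(s):
    h,w=s["z_map"].shape; f=h/2/np.tan(np.radians(s["fov_y"])/2)
    v,u=np.mgrid[:h,:w]; z=s["z_map"]
    c=np.stack([(u-s["cx"])/f*z,-(v-s["cy"])/f*z,-z],-1)
    p=c@np.array(s["orientation"]).T+np.array(s["xyz"])
    p[z<=0]=np.nan
    return p
def save(s,name): cv2.imwrite("pics/"+name,s["img"][:,:,::-1])
E
python3 - <<'E'
from h import *
st=manip.read_state(); print({k:np.round(v,3).tolist() for k,v in st.items()})
ims=[]
for n in("top","side"):
    s=snap(n); np.savez(n+".npz",**s); ims.append(s["img"]); print({k:np.round(s[k],3).tolist() for k in s if k not in("img","z_map")},(s["z_map"]>0).mean())
im=np.vstack(ims)[:,:,::-1]; cv2.imwrite("pics/a.png",np.vstack([im[:384],im[384:]])[:768]) 
cv2.imwrite("pics/top.png",im[:384]);cv2.imwrite("pics/side.png",im[384:])
E
```

```text
{'time_s': 0.0, 'q': [1.237, 0.333, -0.065, 1.461, 0.022, 1.35, -0.088], 'qd': [0.002, 0.001, -0.0, 0.001, 0.0, 0.001, -0.0], 'joint_efforts': [-0.0, -62.326, 0.025, -38.991, -0.061, 0.039, 0.0], 'tool_pos': [0.191, -0.595, 0.222], 'tcp_rot': [[0.306, -0.0, 0.952], [-0.952, 0.001, 0.306], [-0.001, -1.0, -0.0]], 'contact_force': [-0.215, 0.359, -0.762], 'ft_torque': [-0.039, -0.009, 0.088], 'finger_gap': 1.0}
{'fov_y': 45.359, 'cx': 259.508, 'cy': 187.195, 'xyz': [0.454, -0.008, 1.516], 'orientation': [[-0.001, 0.999, -0.043], [-1.0, -0.001, 0.005], [0.005, 0.043, 0.999]]} 0.9959920247395834
{'fov_y': 53.675, 'cx': 251.107, 'cy': 197.294, 'xyz': [-0.003, 0.595, 0.712], 'orientation': [[-0.763, 0.399, -0.509], [-0.647, -0.485, 0.588], [-0.013, 0.778, 0.628]]} 0.9958089192708334
```

View pics/top.png

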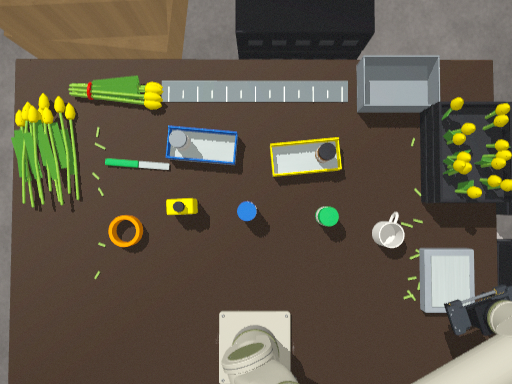

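View pics/side.png

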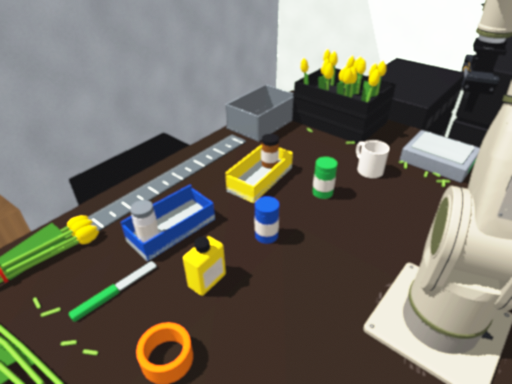

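The top view shows the flask at pixel (181,207), blue tub (247,211) and green tub (327,216). The blue shelf is at (202,145) with its jar on the left, and the yellow shelf is at (306,157) with its jar on the right. The side view agrees. Next I measure positions.

```bash
cat > meas.py <<'E'
from h import *
def masks(s):
    hsv=cv2.cvtColor(s["img"],cv2.COLOR_RGB2HSV); H,S,V=cv2.split(hsv)
    return dict(yel=(H>20)&(H<34)&(S>150)&(V>90),blu=(H>100)&(H<125)&(S>130)&(V>60),grn=(H>55)&(H<85)&(S>120))
def blob(m,P,box,zlo,zhi):
    x0,x1,y0,y1=box
    k=m&(P[...,0]>x0)&(P[...,0]<x1)&(P[...,1]>y0)&(P[...,1]<y1)&(P[...,2]>zlo)&(P[...,2]<zhi)
    return P[k]
def rect(q):
    r=cv2.minAreaRect((q[:,:2]*1000).astype(np.float32)); return np.round(r[0],1),np.round(r[1],1),round(r[2],1)
E
python3 - <<'E'
from meas import *
for n in("top","side"):
    s=dict(np.load(n+".npz")); P=pts(s); M=masks(s); print(n)
    print(" table z",np.nanmedian(P[...,2][(abs(P[...,0]-.35)<.03)&(abs(P[...,1])<.2)]))
    for nm,c,box,zl,zh in [("flask","yel",(.3,.52,.1,.35),.08,.2),("flaskall","yel",(.3,.52,.1,.35),.01,.2),("tub","blu",(.3,.52,-.1,.1),.095,.2),("tuball","blu",(.3,.52,-.1,.1),.01,.2),
       ("grn","grn",(.3,.52,-.35,-.1),.095,.2),("yshelf","yel",(.53,.8,-.4,0),.04,.1),("bshelf","blu",(.53,.8,0,.4),.04,.1)]:
        q=blob(M[c],P,box,zl,zh)
        if len(q)>4: print(nm,len(q),rect(q),"zmax",np.percentile(q[:,2],[5,50,95]).round(3),q[:,:2].mean(0).round(4))
E
```

```text
top
 table z -0.0006406558281681907
flask 336 (array([455.7, 230.2]), array([46.4, 85. ]), 0.1) zmax [0.096 0.103 0.108] [0.4554 0.2279]
flaskall 378 (array([455.5, 230.3]), array([47.5, 84.8]), 1.2) zmax [0.052 0.102 0.108] [0.4556 0.2237]
tub 292 (array([441.8,  25.7]), array([55.2, 55.1]), 90.0) zmax [0.105 0.11  0.114] [0.4415 0.0249]
tuball 294 (array([441.8,  25.7]), array([55.2, 55.1]), 90.0) zmax [0.104 0.11  0.114] [0.4416 0.0248]
grn 305 (array([ 425. , -226.4]), array([57.9, 56.6]), 42.7) zmax [0.104 0.109 0.114] [ 0.4251 -0.2264]
yshelf 434 (array([ 614.8, -162.8]), array([100.9, 221. ]), 5.4) zmax [0.044 0.059 0.072] [ 0.6207 -0.1681]
bshelf 454 (array([652.4, 170.2]), array([219.9, 101.1]), 84.8) zmax [0.044 0.06  0.072] [0.6576 0.1733]
side
 table z -0.0014861310979388254
flask 716 (array([453. , 231.3]), array([49.7, 84. ]), 1.3) zmax [0.083 0.101 0.11 ] [0.4435 0.2394]
flaskall 1181 (array([452.6, 231.4]), array([50.7, 83.8]), 2.2) zmax [0.015 0.09  0.104] [0.4425 0.2455]
tub 382 (array([438.4,  25.1]), array([58.1, 60.5]), 54.6) zmax [0.097 0.108 0.11 ] [0.4355 0.0292]
tuball 633 (array([438.4,  25.4]), array([58.2, 60.8]), 52.0) zmax [0.015 0.103 0.11 ] [0.4312 0.0347]
grn 270 (array([ 422.1, -227.3]), array([59.2, 58.5]), 62.7) zmax [0.097 0.108 0.11 ] [ 0.4196 -0.2212]
yshelf 748 (array([ 611.9, -162.4]), array([103.2, 223.9]), 5.2) zmax [0.041 0.053 0.068] [ 0.6109 -0.1382]
bshelf 1180 (array([650.6, 170.4]), array([220.9, 104.4]), 84.8) zmax [0.041 0.053 0.067] [0.6474 0.1673]
```

Request:
move_arm(targets=[[[0,0,0],[0,-7.1,0],0],[[0,0,0],[0,-7.1,0],0],[[0,0,0],[0,-7.1,0],0],[[0,0,0],[0,-7.1,0],0],[[0,0,0],[0,-7.1,0],0],[[0,0,0],[0,-7.1,0],0],[[0,0,0],[0,-7.1,0],0],[[0,0,0],[0,-7.1,0],0],[[0,0,0],[0,-7.1,0],0],[[0,0,0],[0,-7.1,0],0]])

```text
time_s: 0.93
tool_pos: [0.191, -0.5949, 0.2221]
tcp_rot: [[1.0, -0.0, 0.015], [-0.015, 0.001, 1.0], [-0.0, -1.0, 0.001]]
contact_force: [-0.3, 0.1, 0.3]
finger_gap: 0.999
```

```bash
cat > go.py <<'E'
import sys; from h import *
# usage: x y z yaw_deg -> shift in tool axes (m) and yaw turn (deg about tool y)
x,y,z,yaw=map(float,sys.argv[1:]); st=manip.read_state(); R=np.array(st["tcp_rot"]); p=np.array(st["tool_pos"])
c,s=np.cos(np.radians(yaw)),np.sin(np.radians(yaw)); Rt=np.array([[c,0,-s],[s,0,c],[0,-1,0]])
rv=cv2.Rodrigues(R.T@Rt)[0].ravel()
print("t",round(st["time_s"],2),"p",p.round(4),"F",np.round(st["contact_force"],1),"gap",round(st["finger_gap"],3),"q",np.round(st["q"],2))
print("shift tool mm",(R.T@(np.array([x,y,z])-p)*1000).round(1),"turn deg",np.degrees(rv).round(2))
E
python3 go.py .454 .231 .222 1.5
```

```text
t 0.93 p [ 0.191  -0.5949  0.2221] F [-0.3  0.1  0.3] gap 0.999 q [ 1.37  0.34 -0.23  1.45  0.08  1.36  1.12]
shift tool mm [2.508e+02 7.000e-01 8.296e+02] turn deg [-0.04 -2.34 -0.01]
```

Request:
move_arm(targets=[[[0.025,0,0.025],[0,-0.23,0],0],[[0.025,0,0.025],[0,-0.23,0],0],[[0.025,0,0.025],[0,-0.23,0],0],[[0.025,0,0.025],[0,-0.23,0],0],[[0.025,0,0.025],[0,-0.23,0],0],[[0.025,0,0.025],[0,-0.23,0],0],[[0.025,0,0.025],[0,-0.23,0],0],[[0.025,0,0.025],[0,-0.23,0],0],[[0.025,0,0.025],[0,-0.23,0],0],[[0.025,0,0.025],[0,-0.23,0],0]])

```text
time_s: 1.77
tool_pos: [0.4426, -0.3443, 0.2224]
tcp_rot: [[1.0, -0.0, -0.019], [0.019, 0.0, 1.0], [-0.0, -1.0, 0.0]]
contact_force: [0.7, 0.6, -0.2]
finger_gap: 0.999
```

Request:
move_arm(targets=[[[0,0,0.03],[0,0,0],0],[[0,0,0.03],[0,0,0],0],[[0,0,0.03],[0,0,0],0],[[0,0,0.03],[0,0,0],0],[[0,0,0.03],[0,0,0],0],[[0,0,0.03],[0,0,0],0],[[0,0,0.03],[0,0,0],0],[[0,0,0.03],[0,0,0],0],[[0,0,0.03],[0,0,0],0],[[0,0,0.03],[0,0,0],0]])

```text
time_s: 2.6
tool_pos: [0.4355, -0.0444, 0.2224]
tcp_rot: [[1.0, -0.0, -0.019], [0.019, -0.0, 1.0], [-0.0, -1.0, -0.0]]
contact_force: [0.7, -0.5, 0.3]
finger_gap: 0.999
```

Request:
move_arm(targets=[[[0,0,0.03],[0,0,0],0],[[0,0,0.03],[0,0,0],0],[[0,0,0.03],[0,0,0],0],[[0,0,0.03],[0,0,0],0],[[0,0,0.03],[0,0,0],0],[[0,0,0.03],[0,0,0],0],[[0,0,0.03],[0,0,0],0],[[0,0,0.03],[0,0,0],0],[[0,0,0.025],[0,0,0],0],[[0,0,0],[0,0,0],0]])

```text
time_s: 3.43
tool_pos: [0.4295, 0.2242, 0.2226]
tcp_rot: [[1.0, -0.0, -0.025], [0.025, 0.002, 1.0], [-0.0, -1.0, 0.002]]
contact_force: [-0.3, 0.5, 0.7]
finger_gap: 0.998
```

```bash
python3 go.py .454 .231 .066 1.5; python3 - <<'E'
from meas import *
s=snap("wrist"); save(s,"w1.png"); P=pts(s); M=masks(s)
q=blob(M["yel"],P,(.3,.55,.1,.35),.08,.2)
if len(q)>4: print(len(q),rect(q),q[:,2].max())
E
```

```text
t 3.43 p [0.4295 0.2242 0.2226] F [-0.3  0.5  0.7] gap 0.998 q [ 0.42  0.11 -1.04  1.78  0.1   1.31 -0.62]
shift tool mm [ 24.7 156.6   5.8] turn deg [-0.14 -0.05 -0.01]
```

View pics/w1.png

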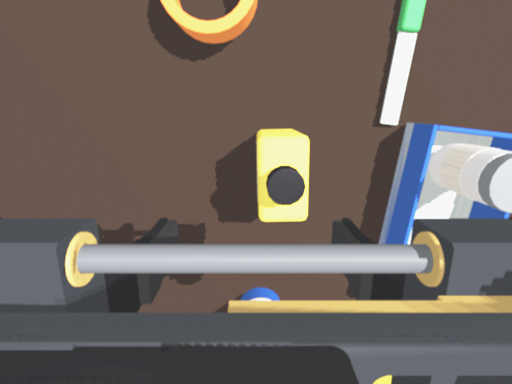

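The wrist view shows the flask (cap at px 285,186) clear between the fingers, offset to the right and ahead, which matches the computed shift.

Request:
move_arm(targets=[[[0.012,0,0.003],[0,0,0],0],[[0.012,0,0.003],[0,0,0],0],[[0,0,0],[0,0,0],0]])

```text
time_s: 3.73
tool_pos: [0.4563, 0.2245, 0.222]
tcp_rot: [[1.0, -0.001, -0.017], [0.017, 0.0, 1.0], [-0.0, -1.0, 0.0]]
contact_force: [-0.5, -0.6, -0.8]
finger_gap: 1.001
```

```bash
python3 go.py .454 .231 .066 1.5; python3 - <<'E'
from meas import *
s=snap("wrist"); P=pts(s); hsv=cv2.cvtColor(s["img"],cv2.COLOR_RGB2HSV)
m=(hsv[...,0]>18)&(hsv[...,0]<36)&(hsv[...,1]>80)
print(np.nanpercentile(P[m],[5,95],axis=0).round(3))
q=blob(m,P,(.38,.53,.15,.31),.085,.12); print(len(q),rect(q))
E
```

```text
t 3.73 p [0.4563 0.2245 0.222 ] F [-0.5 -0.6 -0.8] gap 1.001 q [ 0.38  0.19 -1.02  1.72  0.17  1.32 -0.65]
shift tool mm [ -2.1 156.1   6.5] turn deg [-0.01 -0.51 -0.03]
[[0.372 0.197 0.048]
 [0.514 0.382 0.323]]
2551 (array([456.4, 230.9]), array([47.7, 84.3]), 2.2)
```

Request:
move_arm(targets=[[[0,0.01,0.006],[0,-0.7,0],0],[[0,0.02,0],[0,0,0],0],[[0,0.02,0],[0,0,0],0],[[0,0.02,0],[0,0,0],0],[[0,0.02,0],[0,0,0],0],[[0,0.02,0],[0,0,0],0],[[0,0.02,0],[0,0,0],0],[[0,0.016,0],[0,0,0],0],[[0,0.01,0],[0,0,0],0],[[0,0,0],[0,0,0],0]])

```text
time_s: 4.62
tool_pos: [0.4529, 0.2308, 0.0644]
tcp_rot: [[0.999, -0.003, -0.032], [0.032, -0.001, 0.999], [-0.003, -1.0, -0.001]]
contact_force: [-0.8, -0.3, 0.4]
finger_gap: 1.0
```

```bash
python3 go.py .456 .231 .066 1.7
```

```text
t 4.62 p [0.4529 0.2308 0.0644] F [-0.8 -0.3  0.4] gap 1.0 q [ 0.26  0.39 -0.95  1.9   0.37  1.04 -0.81]
shift tool mm [ 3.1 -1.6  0.1] turn deg [ 0.07  0.15 -0.18]
```

Request:
move_arm(targets=[[[0.003,-0.002,0],[0,0,-0.1],0],[[0,0,0],[0,0,0],255],[[0,0,0],[0,0,0],255],[[0,0,0],[0,0,0],255],[[0,0,0],[0,0,0],255],[[0,0,0],[0,0,0],255],[[0,0,0],[0,0,0],255],[[0,0,0],[0,0,0],255],[[0,0,0],[0,0,0],255],[[0,0,0],[0,0,0],255]])

```text
time_s: 5.45
tool_pos: [0.4576, 0.2317, 0.0685]
tcp_rot: [[1.0, 0.002, -0.032], [0.032, -0.0, 1.0], [0.002, -1.0, -0.0]]
contact_force: [-0.8, -0.5, 1.4]
finger_gap: 0.551
```

Request:
move_arm(targets=[[[0,0,0],[0,0,0],255],[[0,0,0],[0,0,0],255],[[0,-0.005,0],[0,0,0],255],[[0,-0.01,0],[0,0,0],255],[[0,-0.01,0],[0,0,0],255],[[0,0,0],[0,0,0],255]])

```text
time_s: 5.95
tool_pos: [0.4587, 0.2324, 0.0959]
tcp_rot: [[0.999, 0.005, -0.032], [0.032, 0.001, 1.0], [0.005, -1.0, 0.001]]
contact_force: [0.3, 0.1, -3.4]
finger_gap: 0.55
```

```bash
python3 go.py .456 .231 .24 1.7
```

```text
t 5.95 p [0.4587 0.2324 0.0959] F [ 0.3  0.1 -3.4] gap 0.55 q [ 0.29  0.35 -0.97  1.87  0.33  1.09 -0.78]
shift tool mm [  -2.1 -144.1   -1.2] turn deg [-0.06  0.11  0.27]
```

Request:
move_arm(targets=[[[0,-0.02,0],[0,0,0],255],[[0,-0.02,0],[0,0,0],255],[[0,-0.02,0],[0,0,0],255],[[0,-0.02,0],[0,0,0],255],[[0,-0.02,0],[0,0,0],255],[[0,-0.02,0],[0,0,0],255],[[0,-0.02,0],[0,0,0],255],[[0,0,0],[0,0,0],255]])

```text
time_s: 6.62
tool_pos: [0.4587, 0.2328, 0.2373]
tcp_rot: [[0.999, 0.007, -0.032], [0.032, 0.002, 0.999], [0.007, -1.0, 0.001]]
contact_force: [0.1, -0.1, -2.9]
finger_gap: 0.55
```

Request:
move_arm(targets=[[[0.008,0,-0.02],[0,-0.2,0],255],[[0.008,0,-0.02],[0,-0.2,0],255],[[0.008,0,-0.02],[0,-0.2,0],255],[[0.008,0,-0.02],[0,-0.2,0],255],[[0.008,0,-0.02],[0,-0.2,0],255],[[0.008,0,-0.02],[0,-0.2,0],255],[[0.008,0,-0.02],[0,-0.2,0],255],[[0.008,0,-0.02],[0,-0.2,0],255],[[0.008,0,-0.02],[0,-0.2,0],255],[[0.008,0,-0.02],[0,-0.2,0],255]])

```text
time_s: 7.45
tool_pos: [0.5468, 0.0345, 0.2328]
tcp_rot: [[0.998, 0.001, -0.067], [0.067, -0.0, 0.998], [0.001, -1.0, -0.0]]
contact_force: [1.3, 0.4, -2.9]
finger_gap: 0.552
```

Request:
move_arm(targets=[[[0.008,0,-0.018],[0,-0.2,0],255],[[0.008,0,-0.018],[0,-0.2,0],255],[[0.008,0,-0.018],[0,-0.2,0],255],[[0.008,0,-0.018],[0,-0.2,0],255],[[0.008,0,-0.018],[0,-0.2,0],255],[[0.008,0,-0.018],[0,-0.2,0],255],[[0.008,0,-0.018],[0,-0.2,0],255],[[0.005,0,-0.01],[0,0,0],255],[[0,0,0],[0,0,0],255]])

```text
time_s: 8.2
tool_pos: [0.6185, -0.0981, 0.2324]
tcp_rot: [[0.996, 0.001, -0.087], [0.087, -0.0, 0.996], [0.001, -1.0, -0.0]]
contact_force: [-0.4, -0.1, -4.1]
finger_gap: 0.548
```

```bash
python3 go.py .6095 -.127 .088 5.3; python3 - <<'E'
from meas import *
s=snap("side"); save(s,"s2.png")
E
```

```text
t 8.2 p [ 0.6185 -0.0981  0.2324] F [-0.4 -0.1 -4.1] gap 0.548 q [ 0.68  0.44 -0.81  1.41  0.32  1.42 -0.04]
shift tool mm [-11.6 144.4 -28. ] turn deg [ 0.02 -0.3   0.03]
```

View pics/s2.png

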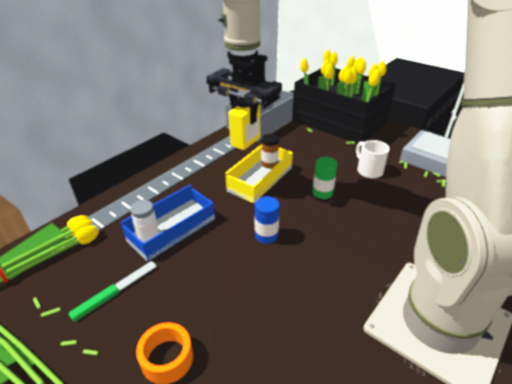

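The side view shows the flask held upright at px (245,128), above the yellow shelf. I align it, then lower.

Request:
move_arm(targets=[[[-0.006,0.01,-0.014],[0,-0.2,0],255],[[-0.006,0.01,-0.014],[0,0,0],255],[[0,0.015,0],[0,0,0],255],[[0,0.015,0],[0,0,0],255],[[0,0,0],[0,0,0],255],[[0,0,0],[0,0,0],255]])

```text
time_s: 8.75
tool_pos: [0.6079, -0.124, 0.1831]
tcp_rot: [[0.996, -0.0, -0.094], [0.094, 0.0, 0.996], [-0.0, -1.0, 0.0]]
contact_force: [-0.7, -0.7, -3.0]
finger_gap: 0.552
```

```bash
python3 go.py .6095 -.127 .088 5.3; python3 - <<'E'
from meas import *
for n in("top","side"):
    s=snap(n); P=pts(s); M=masks(s)
    q=blob(M["yel"],P,(.5,.72,-.25,0),.095,.25); 
    if len(q)>5: print(n,len(q),rect(q),np.percentile(q,[1,99],axis=0).round(3).tolist())
E
```

```text
t 8.75 p [ 0.6079 -0.124   0.1831] F [-0.7 -0.7 -3. ] gap 0.552 q [ 0.73  0.46 -0.8   1.49  0.33  1.33 -0.  ]
shift tool mm [ 1.3 95.1 -3.1] turn deg [-0.02  0.12 -0.  ]
top 97 (array([603.1, -88.4]), array([48.1, 11.5]), 5.7) [[0.579, -0.094, 0.14], [0.627, -0.081, 0.224]]
side 744 (array([ 595.2, -113.8]), array([83.9, 67.6]), 43.1) [[0.575, -0.164, 0.117], [0.628, -0.081, 0.226]]
```

Request:
move_arm(targets=[[[0.002,0.012,-0.003],[0,0,0],255],[[0,0.013,0],[0,0,0],255],[[0,0.013,0],[0,0,0],255],[[0,0.013,0],[0,0,0],255],[[0,0.013,0],[0,0,0],255],[[0,0.012,0],[0,0,0],255],[[0,0.009,0],[0,0,0],255],[[0,0.006,0],[0,0,0],255],[[0,0,0],[0,0,0],255],[[0,0,0],[0,0,0],255]])

```text
time_s: 9.68
tool_pos: [0.6114, -0.1268, 0.0928]
tcp_rot: [[0.996, 0.002, -0.094], [0.094, 0.0, 0.996], [0.002, -1.0, 0.0]]
contact_force: [0.4, -0.5, -2.3]
finger_gap: 0.551
```

```bash
python3 go.py .6095 -.127 .088 5.3
```

```text
t 9.68 p [ 0.6114 -0.1268  0.0928] F [ 0.4 -0.5 -2.3] gap 0.551 q [ 0.7   0.55 -0.76  1.58  0.4   1.17 -0.04]
shift tool mm [-1.9  4.8  0. ] turn deg [-0.    0.11  0.1 ]
```

Request:
move_arm(targets=[[[-0.001,0.002,0],[0,0,0],255],[[0,0.001,0],[0,0,0],255],[[0,0,0],[0,0,0],255]])

```text
time_s: 9.93
tool_pos: [0.6104, -0.1271, 0.0901]
tcp_rot: [[0.996, 0.002, -0.094], [0.094, -0.0, 0.996], [0.002, -1.0, -0.0]]
contact_force: [-0.2, -0.3, -3.0]
finger_gap: 0.551
```

Request:
move_arm(targets=[[[0,0.001,0],[0,0,0],255],[[0,0.001,0],[0,0,0],255],[[0,0,0],[0,0,0],255]])

```text
time_s: 10.18
tool_pos: [0.6106, -0.1271, 0.0885]
tcp_rot: [[0.996, 0.002, -0.094], [0.094, -0.0, 0.996], [0.002, -1.0, -0.001]]
contact_force: [-2.1, 0.2, 4.4]
finger_gap: 0.548
```

The force rising from -3 to +4.4 N shows the flask is touching the floor. Release and retreat.

Request:
move_arm(targets=[[[0,0,0],[0,0,0],0],[[0,0,0],[0,0,0],0],[[0,0,0],[0,0,0],0],[[0,0,0],[0,0,0],0],[[0,0,0],[0,0,0],0],[[0,0,0],[0,0,0],0],[[0,-0.005,0],[0,0,0],0],[[0,-0.01,0],[0,0,0],0],[[0,-0.015,0],[0,0,0],0],[[0,-0.02,0],[0,0,0],0]])

```text
time_s: 11.02
tool_pos: [0.6097, -0.1269, 0.1382]
tcp_rot: [[0.996, 0.0, -0.094], [0.094, 0.0, 0.996], [0.0, -1.0, 0.0]]
contact_force: [-0.7, -0.3, 0.4]
finger_gap: 0.998
```

Request:
move_arm(targets=[[[0,-0.03,0],[0,0,0],0],[[0,-0.03,0],[0,0,0],0],[[0,-0.03,0],[0,0,0],0],[[0,-0.02,0],[0,0,0],0],[[-0.02,0,0.02],[0,0,0],0],[[-0.02,0,0.02],[0,0,0],0],[[-0.02,0,0.02],[0,0,0],0],[[-0.02,0,0.02],[0,0,0],0],[[-0.02,0,0.02],[0,0,0],0],[[-0.02,0,0.02],[0,0,0],0]])

```text
time_s: 11.85
tool_pos: [0.4783, -0.0177, 0.2482]
tcp_rot: [[0.996, 0.002, -0.095], [0.095, -0.001, 0.996], [0.002, -1.0, -0.001]]
contact_force: [-0.8, -0.7, 1.1]
finger_gap: 0.997
```

```bash
python3 go.py .440 .0254 .24 -2; python3 - <<'E'
from meas import *
for n in("top","side"):
    s=snap(n); P=pts(s); M=masks(s)
    if n=="side": save(s,"s3.png")
    q=blob(M["yel"],P,(.5,.72,-.25,0),.085,.25)
    if len(q)>5: print(n,len(q),rect(q),np.percentile(q,[1,99],axis=0).round(3).tolist())
    q=blob(M["blu"],P,(.3,.52,-.1,.1),.095,.2)
    if len(q)>5: print(n,len(q),rect(q))
E
```

```text
t 11.85 p [ 0.4783 -0.0177  0.2482] F [-0.8 -0.7  1.1] gap 0.997 q [ 0.85  0.05 -0.92  1.76  0.04  1.35  0.02]
shift tool mm [-34.1   8.1  46.6] turn deg [0.04 7.43 0.14]
top 348 (array([ 608.4, -127.5]), array([48.3, 83.7]), 6.2) [[0.582, -0.169, 0.089], [0.634, -0.085, 0.146]]
side 455 (array([ 607.8, -153.8]), array([ 49.5, 141.5]), 6.7) [[0.579, -0.199, 0.086], [0.627, -0.084, 0.14]]
side 379 (array([437.4,  26.1]), array([58.3, 59.9]), 49.9)
```

View pics/s3.png

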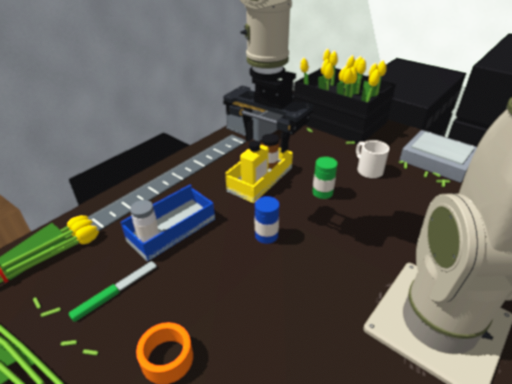

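The flask stands upright on the yellow shelf at px (255,165), beside the jar. The top view puts it at (0.608,-0.1275), within 2 mm of the target, and nothing else has moved. The blue tub is next.

Request:
move_arm(targets=[[[-0.017,0.004,0.023],[0,0,0],0],[[-0.017,0.004,0.023],[0,3.7,0],0],[[0,0,0],[0,3.7,0],0],[[0,0,0],[0,0,0],0]])

```text
time_s: 12.28
tool_pos: [0.4409, 0.0245, 0.2404]
tcp_rot: [[0.999, 0.003, 0.036], [-0.036, -0.002, 0.999], [0.003, -1.0, -0.002]]
contact_force: [0.2, -0.9, 0.1]
finger_gap: 1.0
```

```bash
python3 go.py .440 .0255 .062 -2; python3 - <<'E'
from meas import *
s=snap("wrist"); P=pts(s); hsv=cv2.cvtColor(s["img"],cv2.COLOR_RGB2HSV)
m=(hsv[...,0]>100)&(hsv[...,0]<128)&(hsv[...,1]>90)
q=blob(m,P,(.38,.51,-.05,.1),.095,.12); print(len(q),rect(q),cv2.minEnclosingCircle((q[:,:2]*1000).astype(np.float32)))
E
```

```text
t 12.28 p [0.4409 0.0245 0.2404] F [ 0.2 -0.9  0.1] gap 1.0 q [ 0.85 -0.07 -0.94  1.85 -0.06  1.33 -0.12]
shift tool mm [ -1.5 178.4   1.3] turn deg [ 0.12 -0.06  0.19]
2849 (array([442.3,  25.1]), array([59.1, 58.3]), 45.9) ((442.4342346191406, 24.95195960998535), 29.854122161865234)
```

Request:
move_arm(targets=[[[0,0.02,0.001],[0.1,0,0.2],0],[[0,0.02,0],[0,0,0],0],[[0,0.02,0],[0,0,0],0],[[0,0.02,0],[0,0,0],0],[[0,0.02,0],[0,0,0],0],[[0,0.02,0],[0,0,0],0],[[0,0.02,0],[0,0,0],0],[[0,0.02,0],[0,0,0],0],[[0,0.017,0],[0,0,0],0],[[0,0,0],[0,0,0],0]])

```text
time_s: 13.17
tool_pos: [0.4396, 0.0244, 0.0599]
tcp_rot: [[0.999, -0.006, 0.034], [-0.034, 0.004, 0.999], [-0.006, -1.0, 0.003]]
contact_force: [-0.4, -0.6, -1.2]
finger_gap: 1.003
```

```bash
python3 go.py .4415 .0252 .062 -2
```

```text
t 13.17 p [0.4396 0.0244 0.0599] F [-0.4 -0.6 -1.2] gap 1.003 q [ 0.74  0.22 -0.95  2.06  0.21  0.97 -0.35]
shift tool mm [ 1.8 -2.1  0.9] turn deg [-0.19  0.08 -0.35]
```

Request:
move_arm(targets=[[[0.002,-0.002,0.001],[-0.2,0,-0.3],0],[[0,0,0],[0,0,0],255],[[0,0,0],[0,0,0],255],[[0,0,0],[0,0,0],255],[[0,0,0],[0,0,0],255],[[0,0,0],[0,0,0],255],[[0,0,0],[0,0,0],255],[[0,0,0],[0,0,0],255],[[0,0,0],[0,0,0],255],[[0,0,0],[0,0,0],255]])

```text
time_s: 14.0
tool_pos: [0.443, 0.0258, 0.0647]
tcp_rot: [[0.999, 0.004, 0.035], [-0.035, -0.002, 0.999], [0.004, -1.0, -0.002]]
contact_force: [-1.7, 0.1, 6.1]
finger_gap: 0.682
```

Request:
move_arm(targets=[[[0,0,0],[0,0,0],255],[[0,0,0],[0,0,0],255],[[0,-0.005,0],[0,0,0],255],[[0,-0.01,0],[0,0,0],255],[[0,-0.01,0],[0,0,0],255],[[0,0,0],[0,0,0],255]])

```text
time_s: 14.5
tool_pos: [0.4441, 0.0262, 0.0916]
tcp_rot: [[0.999, 0.006, 0.035], [-0.035, -0.002, 0.999], [0.006, -1.0, -0.002]]
contact_force: [1.0, -0.4, -2.5]
finger_gap: 0.685
```

```bash
python3 go.py .648 .1345 .24 -2
```

```text
t 14.5 p [0.4441 0.0262 0.0916] F [ 1.  -0.4 -2.5] gap 0.685 q [ 0.77  0.16 -0.97  2.04  0.15  1.02 -0.31]
shift tool mm [ 201.  -147.3  115. ] turn deg [0.11 0.01 0.37]
```

Request:
move_arm(targets=[[[0,-0.02,0],[0,0,0],255],[[0,-0.02,0],[0,0,0],255],[[0,-0.02,0],[0,0,0],255],[[0,-0.02,0],[0,0,0],255],[[0,-0.02,0],[0,0,0],255],[[0,-0.02,0],[0,0,0],255],[[0,-0.02,0],[0,0,0],255],[[0,0,0],[0,0,0],255]])

```text
time_s: 15.17
tool_pos: [0.444, 0.0265, 0.233]
tcp_rot: [[0.999, 0.009, 0.035], [-0.035, -0.003, 0.999], [0.009, -1.0, -0.003]]
contact_force: [0.6, -0.6, -1.8]
finger_gap: 0.684
```

Request:
move_arm(targets=[[[0.02,0,0.0115],[0,0,0.03],255],[[0.02,0,0.0115],[0,0,0.03],255],[[0.02,0,0.0115],[0,0,0.03],255],[[0.02,0,0.0115],[0,0,0.03],255],[[0.02,0,0.0115],[0,0,0.03],255],[[0.02,0,0.0115],[0,0,0.03],255],[[0.02,0,0.0115],[0,0,0.03],255],[[0.02,0,0.0115],[0,0,0.03],255],[[0.02,0,0.0115],[0,0,0.03],255],[[0.015,0,0.01],[0,0,0.03],255]])

```text
time_s: 16.0
tool_pos: [0.6423, 0.1334, 0.2278]
tcp_rot: [[0.999, -0.003, 0.035], [-0.035, -0.002, 0.999], [-0.003, -1.0, -0.002]]
contact_force: [0.6, -1.0, -2.6]
finger_gap: 0.683
```

Request:
move_arm(targets=[[[0,0,0],[0,0,0],255],[[0,0,0],[0,0,0],255]])

```text
time_s: 16.17
tool_pos: [0.641, 0.1337, 0.228]
tcp_rot: [[0.999, -0.004, 0.034], [-0.034, -0.001, 0.999], [-0.004, -1.0, -0.001]]
contact_force: [-1.3, 0.6, -3.6]
finger_gap: 0.684
```

```bash
python3 go.py .648 .1345 .085 -2; python3 - <<'E'
from meas import *
for n in("top","side"):
    s=snap(n); P=pts(s); M=masks(s)
    if n=="side": save(s,"s4.png")
    q=blob(M["blu"],P,(.5,.8,.02,.25),.11,.35)
    if len(q)>5: print(n,len(q),rect(q),np.percentile(q,[1,99],axis=0).round(3).tolist())
E
```

```text
t 16.17 p [0.641  0.1337 0.228 ] F [-1.3  0.6 -3.6] gap 0.684 q [ 0.35  0.56 -0.94  1.32  0.44  1.48 -0.58]
shift tool mm [  7.5 143.    1.1] turn deg [ 0.06  0.08 -0.21]
side 554 (array([623.5, 139.8]), array([ 51.6, 105.9]), 74.4) [[0.59, 0.121, 0.165], [0.677, 0.172, 0.303]]
```

View pics/s4.png

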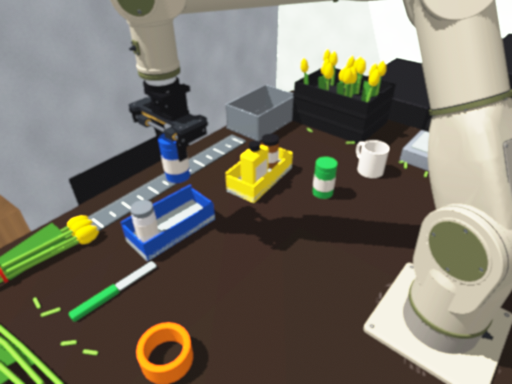

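The tub is held upright at px (174,158), above the free part of the blue shelf. I correct x and lower to just above the floor.

Request:
move_arm(targets=[[[0.007,0.015,0.001],[0,0,-0.2],255],[[0,0.017,0],[0,0,0],255],[[0,0.017,0],[0,0,0],255],[[0,0.017,0],[0,0,0],255],[[0,0.017,0],[0,0,0],255],[[0,0.017,0],[0,0,0],255],[[0,0.017,0],[0,0,0],255],[[0,0.012,0],[0,0,0],255],[[0,0.006,0],[0,0,0],255],[[0,0,0],[0,0,0],255]])

```text
time_s: 17.1
tool_pos: [0.6477, 0.1326, 0.0928]
tcp_rot: [[0.999, -0.0, 0.035], [-0.035, -0.002, 0.999], [-0.0, -1.0, -0.002]]
contact_force: [0.1, -0.4, -2.6]
finger_gap: 0.683
```

Request:
move_arm(targets=[[[0,0,0],[0,0,0],255]])

```text
time_s: 17.18
tool_pos: [0.6486, 0.1333, 0.0948]
tcp_rot: [[0.999, 0.002, 0.035], [-0.035, -0.002, 0.999], [0.002, -1.0, -0.002]]
contact_force: [0.2, 0.1, -2.6]
finger_gap: 0.682
```

```bash
python3 go.py .648 .1345 .085 -2
```

```text
t 17.18 p [0.6486 0.1333 0.0948] F [ 0.2  0.1 -2.6] gap 0.682 q [ 0.33  0.67 -0.88  1.47  0.53  1.25 -0.64]
shift tool mm [-0.6  9.8  1.2] turn deg [ 0.09 -0.    0.12]
```

Request:
move_arm(targets=[[[0,0.004,0.001],[0,0,0],255],[[0,0.003,0],[0,0,0],255],[[0,0,0],[0,0,0],255],[[0,0,0],[0,0,0],255]])

```text
time_s: 17.52
tool_pos: [0.6485, 0.1344, 0.0876]
tcp_rot: [[0.999, 0.002, 0.035], [-0.035, -0.002, 0.999], [0.002, -1.0, -0.002]]
contact_force: [-0.2, 0.8, -1.4]
finger_gap: 0.684
```

Request:
move_arm(targets=[[[0,0.001,0],[0,0,0],255],[[0,0.001,0],[0,0,0],255],[[0,0,0],[0,0,0],255]])

```text
time_s: 17.77
tool_pos: [0.6484, 0.1343, 0.0854]
tcp_rot: [[0.999, 0.002, 0.035], [-0.035, -0.002, 0.999], [0.002, -1.0, -0.002]]
contact_force: [-0.3, 0.5, -3.5]
finger_gap: 0.678
```

Request:
move_arm(targets=[[[0,0.001,0],[0,0,0],255],[[0,0.001,0],[0,0,0],255],[[0,0,0],[0,0,0],255]])

```text
time_s: 18.02
tool_pos: [0.6486, 0.1345, 0.0849]
tcp_rot: [[0.999, 0.002, 0.035], [-0.035, -0.002, 0.999], [0.002, -1.0, -0.002]]
contact_force: [-4.7, -1.7, 7.7]
finger_gap: 0.681
```

The tub is on the shelf floor: the vertical force rose to +7.7 N. Release and retreat.

Request:
move_arm(targets=[[[0,-0.001,0],[0,0,0],255],[[0,0,0],[0,0,0],0],[[0,0,0],[0,0,0],0],[[0,0,0],[0,0,0],0],[[0,0,0],[0,0,0],0],[[0,0,0],[0,0,0],0],[[0,0,0],[0,0,0],0],[[0,-0.005,0],[0,0,0],0],[[0,-0.015,0],[0,0,0],0],[[0,-0.02,0],[0,0,0],0]])

```text
time_s: 18.85
tool_pos: [0.6477, 0.1343, 0.1247]
tcp_rot: [[0.999, -0.0, 0.035], [-0.035, -0.002, 0.999], [-0.0, -1.0, -0.002]]
contact_force: [0.4, 0.2, -0.8]
finger_gap: 0.997
```

Request:
move_arm(targets=[[[0,-0.03,0],[0,0,0],0],[[0,-0.03,0],[0,0,0],0],[[0,-0.03,0],[0,0,0],0],[[0,-0.02,0],[0,0,0],0],[[-0.025,0,-0.02],[0,0,0],0],[[-0.025,0,-0.02],[0,0,0],0],[[-0.025,0,-0.02],[0,0,0],0],[[-0.025,0,-0.02],[0,0,0],0],[[-0.025,0,-0.02],[0,0,0],0],[[-0.025,0,-0.02],[0,0,0],0]])

```text
time_s: 19.68
tool_pos: [0.493, 0.0197, 0.2351]
tcp_rot: [[0.999, 0.002, 0.034], [-0.034, -0.002, 0.999], [0.002, -1.0, -0.002]]
contact_force: [0.2, -0.5, 1.5]
finger_gap: 0.997
```

Request:
move_arm(targets=[[[-0.02,0,-0.01],[0,0,0],0],[[-0.02,0,-0.01],[0,0,0],0],[[0,0,0],[0,0,0],0],[[0,0,0],[0,0,0],0]])

```text
time_s: 20.02
tool_pos: [0.4533, 0.0008, 0.2357]
tcp_rot: [[0.999, 0.004, 0.036], [-0.036, -0.005, 0.999], [0.004, -1.0, -0.005]]
contact_force: [0.3, 0.3, 0.6]
finger_gap: 1.003
```

```bash
python3 go.py .46 0 .24 -2; python3 - <<'E'
from meas import *
for n in("top","side"):
    s=snap(n); P=pts(s); M=masks(s)
    save(s,n+"5.png")
    for nm,c,b,zl in(("tub","blu",(.5,.8,.02,.172),.085),("flask","yel",(.5,.72,-.25,0),.085),("grn","grn",(.3,.52,-.35,-.1),.095)):
        q=blob(M[c],P,b,zl,.2)
        if len(q)>5: print(n,nm,len(q),rect(q),np.percentile(q[:,2],[50,98]).round(3))
    if n=="top": a=s["img"]
o=np.load("top.npz")["img"]; d=cv2.absdiff(o,a).max(2)>50
cv2.imwrite("pics/cmp.png",np.hstack([a[90:290,80:450,::-1],cv2.cvtColor(d[90:290,80:450].astype(np.uint8)*255,cv2.COLOR_GRAY2BGR)]))
E
```

```text
t 20.02 p [0.4533 0.0008 0.2357] F [0.3 0.3 0.6] gap 1.003 q [ 0.97 -0.02 -1.04  1.83 -0.01  1.32 -0.1 ]
shift tool mm [ 6.7 -4.2 -0.6] turn deg [ 0.3  -0.07  0.22]
top tub 312 (array([646.6, 132.8]), array([58.5, 55.9]), 44.1) [0.129 0.136]
top flask 347 (array([ 608.5, -127.4]), array([48.1, 83.6]), 6.0) [0.122 0.144]
top grn 306 (array([ 425.3, -226.6]), array([58.5, 56.8]), 45.1) [0.109 0.114]
side tub 533 (array([642.3, 133.2]), array([59.6, 58.9]), 88.4) [0.126 0.13 ]
side flask 450 (array([ 608.5, -157.5]), array([ 50. , 146.1]), 7.7) [0.115 0.132]
side grn 271 (array([ 421.8, -227. ]), array([57.3, 60.1]), 13.8) [0.108 0.11 ]
```

View pics/cmp.png

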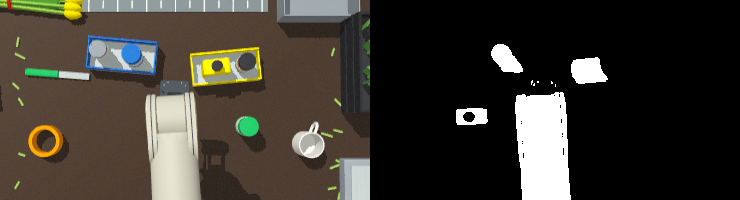

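View pics/side5.png

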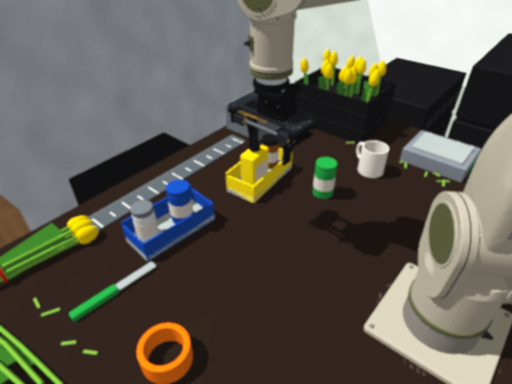

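Flask and tub both stand upright on their own shelves (side px 255,165 and 179,198). The top-view difference shows only the two moved items and the arm, so every bystander is in place. Handing in.

```bash
python3 -c "
from bench import manip; print(manip.finish_job())"
```

```text
the job is handed in; nothing more can be done
None
```

I put the yellow flask on the yellow shelf and the blue tub on the blue shelf, and handed the job in at about 20 s of the 64 s allowed. I carried each one over the lip, lowered it until the force reading showed it on the floor, then let go.

- **Position:** measured from above, both sit within about 3 mm of their target spots beside the jars. The flask is at (0.608, -0.127) m and the tub at (0.647, 0.133) m.
- **Standing:** both look upright in the last side view. The tub's top measured about 0.13 m above the table, as it should for the shelf floor. The flask's cap height was not measured separately.
- **Bystanders:** comparing the top view before and after shows no change apart from the two moved items, the arm and shadows. The green tub measured within 1 mm of where it began.
- **Disagreement:** the side camera reads about 3–4 mm nearer the robot than the top camera for the tubs, well inside the tolerance. Its flask outline also merged with the yellow shelf wall, so I relied on the top view for the flask. No check failed.

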